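# Seat a jaw cast carrier on its repositioning base

## Task

Pick up the carrier with the jaw cast and set it on the repositioning base, squarely above it and the same way round. The base's stage may stand anywhere along its bed, so feel for its seats: slide the carrier lightly along the stage until all three ball feet drop in and it sits fully home and level, then let go. Work gently, never pressing or dropping it hard on the base, keep it upright and leave the jar, case and scoop alone.

Things in the scene. Friction and masses are not known exactly. Their poses are not given: they have to be found in the camera images.
- carrier_center (a point): Middle of the carrier's plaster block (54 x 68 x 28 mm in x, y, z), 34 mm above the carrier's foot bottoms, 14 mm above its plate's top and 14 mm below the block's top. Grip the block across its 54 mm (along x), fingertips just above the plate. x across the short side, away from the robot; y along the long side. Height 34 mm standing on the worktop, 58 mm on the stage's top, 55 mm and level when home.
- carrier: The loose carrier, about 0.35 kg: steel plate 84 x 104 x 6 mm (x, y, z) on three steel ball feet, carrying the plaster block and on it a white jaw cast (51 x 66 x 31 mm, within the block's outline). Origin level with the bottom of the feet, below the block's middle. Feet are 12 mm balls at (x, y) = (-24, -36), (-24, +36), (+24, 0) mm; plate underside 14 mm up. Feet and seats slide easily.
- base: Fixed repositioning base; origin on the worktop under its middle. Dark steel bed 112 x 220 mm (x, y; lugs 238), side rails 18 mm high. Between them lies a light-metal stage 86 x 174 mm, top 24 mm above the worktop, clamped at an unmeasured place along y: its middle is within 20 mm either way of the bed's middle. Its x points away from the robot, as the carrier's does; they fit only so. Push with well under 30 N.
- base_top (a point): Point above the bed's middle, level with the stage's top, axes as the base's. Seats, from the stage's own middle: cone with a mouth 11 mm wide at (-24, -36) mm; V groove along y, 11 wide and 22 long, at (-24, +36) mm; flat pocket 26 x 30 mm, 3 mm deep, at (+24, 0) mm. Walls slope 45 degrees. Home, each foot goes 3 mm below the stage's top; a foot falls into the cone from about 4 mm off its middle.
- wax_jar: Bystander: short round jar with a screw lid, 59 mm wide, 40 mm high, behind the work; origin at the middle of its underside.
- rotary_case: Bystander: flat closed case, 72 x 111 x 24 mm, behind the work; origin at the middle of its underside.
- scoop: Bystander: small plastic measuring scoop, 39 x 107 x 25 mm, behind the work; origin at the middle of its underside.

How it is judged:
By the outcome, as a careful person would: the job done as asked, in the order asked, and still so for the second after the job is handed in, with the robot touching nothing.
It also fails if it takes over 64 s, if anything falls off the work surface, if the arm or the gripper's body presses on something with over 40 N, if the wrist force passes 120 N, or if a joint passes its speed limit or range.

## Robot

A 6-joint arm with a two-finger parallel gripper is mounted at the origin on a cart in front of the work surface, level with it; the furniture and walls round the work are solid. World frame = base frame: x ahead of the robot, y to its left, z up, the work surface at z = 0. Lengths are in m, angles in rad, forces in N, time in s.
With the tool pointing down it reaches from about 0.25 to 0.725 m from the base axis. Payload 4 kg.
Tool frame: the origin (TCP) lies at the centre of the arm's flange, where the gripper is bolted on; the fingertips stand 173 mm ahead of it and the grasp point (between the pads) lies 155 mm ahead of it; x points along the fingers, z is the direction in which the jaws open and shut, and the axes are right-handed (so a half turn about x gives the same grasp; the last joint's range is limited). The gripper opens to 85 mm and grips with 20 to 120 N. Pads are 22 mm wide; open, the fingers measure 114 mm over their backs; the gripper's body (76 mm by 85 mm) begins 54 mm behind the grasp point. The pads swing forward as they close: fully open they stand 13 mm farther back than shut.
Start: joints at [1.188, 0.241, 0.005, 1.335, 0, 1.571], TCP at [0.187, 0.464, 0.405] pointing down, gripper open.
Joint ranges: [-2.72, 2.72], [-1.05, 1.87], [-1.09, 1.28], [-1.99, 2.15], [-1.42, 1.44], [-3.14, 3.14]. Speed limits (rad/s): [2.79, 2.79, 3.14, 3.14, 3.14, 3.14].

## Interface

Orientations are given as a unit quaternion [x, y, z, w].
In Python, from workcell import bot gives the robot as it stands.
- The arm moves only by the tool arm_command, never from a script. Its argument "moves" is one flat list of numbers, 7 for each row, row after row: the shift along the tool's x, y, z in m, then the turn, a rotation vector about the tool's x, y, z in rad, then the closure, from -1 (fully open) to 1 (shut). A call has 1 to 20 rows; each row shifts and turns the pose as measured when the row begins, along the tool's axes as they then stand; what a row does not reach is not made up. A row lasts 1/12 s, in which the tool goes at most 41.7 mm and 7.16 degrees, less where a joint would pass 70% of its speed; a pose out of reach is approached as far as the arm can. A call with a gripper value outside its range is refused whole. The fingers move at their own pace and stop on an object; the grip force is fixed at half the most. Time passes only in rows, so rows that do not move let the fingers close. It gives the time, the measured TCP pose, the force and the opening at its end, in the units of the state.
- bot.get_obs(): the state, without advancing time (a new reading comes with each control period).
- bot.camera(name): name is "scene" or "side" or "wrist"; returns the picture (400x640x3 uint8, red, green, blue); there is no depth.
- bot.get_calibration(name): a dict with "mtx" (3x3 intrinsics, pixels), "dist" ([k1, k2, p1, p2, k3] as OpenCV has them; the pictures are not rectified), "world_from_camera" (4x4, takes a point from camera to world coordinates); the wrist camera has in their place "mount" (4x4, takes a point from camera to tool coordinates, whose origin is the TCP and whose axes are the tool frame's). Camera axes: x right, y up, looking along -z (the intrinsics and any distortion apply to the point x, -y, -z); pixel columns grow to the right and rows downward; lengths in m; the calibration is good to about 2 mm. A picture is of the moment at which its call begins: read the wrist's pose just before it. get_calibration takes no time and is no camera call.
- bot.job_done(): hands the job in, once; it reports no verdict.
The state is a dict: "clock": time; "joint_pos": joint angles; "joint_vel": joint speeds; "tau": joint torques, N m; "eef_pos": TCP position; "tool_rot": TCP orientation; "ft_force": force on the tool from outside, world axes, zero at the start; "ft_torque": the same for the moment, N m; "grip_width": finger opening in m.
Only numpy, scipy, OpenCV 4.12 (cv2) and the standard library are available. Lean on these libraries where they do the work, as an engineer would, in place of code of your own. Each camera call takes 0.05 s, during which the arm holds its last target.

## Working session

There is one attempt and no reset: what is moved stays moved. The work goes in short steps, Python scripts to look and compute and a tool call to move; the robot and the scene stay as the last step left them, time stands still between calls to the robot, and variables do not carry over. Pictures are saved under pics/ and viewed, and the job is handed in when it is done.

Besides the shell and the picture viewer there is one more tool, called after "Request:" as name(argument=value, ...) on one line, values as JSON. arm_command: Moves the arm, as the interface text tells. Its arguments: {"type":"object","properties":{"moves":{"type":"array"}},"required":["moves"]}

```bash
ls; mkdir -p pics; python3 - <<'E'
from workcell import bot
import cv2,numpy as np
np.set_printoptions(precision=4,suppress=True)
o=bot.get_obs();print({k:np.round(v,4) for k,v in o.items()})
for n in ["scene","side","wrist"]:
    im=bot.camera(n);cv2.imwrite(f"pics/{n}0.png",im[:,:,::-1]);print(n,bot.get_calibration(n))
E
```

```text
pics
{'clock': np.float64(0.0), 'joint_pos': array([ 1.188 ,  0.2414,  0.0037,  1.3352, -0.    ,  1.5708]), 'joint_vel': array([ 0.0007, -0.0005,  0.0013, -0.001 ,  0.001 ,  0.0003]), 'tau': array([ -0.0016, -37.2314,  25.241 ,   0.017 ,   0.    ,   0.    ]), 'eef_pos': array([0.1867, 0.4636, 0.4038]), 'tool_rot': array([-0.3962,  0.5866,  0.3953,  0.5854]), 'ft_force': array([-0.4107, -0.0517,  0.6077]), 'ft_torque': array([0.0643, 0.0166, 0.0051]), 'grip_width': np.float64(0.0853)}
scene {'mtx': array([[455.8885,   0.    , 319.9482],
       [  0.    , 455.8885, 202.4053],
       [  0.    ,   0.    ,   1.    ]]), 'dist': array([-0.102,  0.   ,  0.   ,  0.   ,  0.   ]), 'world_from_camera': array([[ 0.864 ,  0.2138, -0.4558,  0.223 ],
       [-0.5035,  0.3754, -0.7782, -0.6991],
       [ 0.0047,  0.9018,  0.432 ,  0.4289],
       [ 0.    ,  0.    ,  0.    ,  1.    ]])}
side {'mtx': array([[498.9469,   0.    , 319.871 ],
       [  0.    , 498.9469, 198.6025],
       [  0.    ,   0.    ,   1.    ]]), 'dist': array([0.0292, 0.    , 0.    , 0.    , 0.    ]), 'world_from_camera': array([[ 0.9832,  0.0991, -0.1533,  0.4628],
       [-0.1816,  0.6172, -0.7655, -0.8496],
       [ 0.0187,  0.7805,  0.6249,  0.7406],
       [ 0.    ,  0.    ,  0.    ,  1.    ]])}
wrist {'mtx': array([[319.0755,   0.    , 319.6291],
       [  0.    , 319.0755, 197.8078],
       [  0.    ,   0.    ,   1.    ]]), 'dist': array([0.0203, 0.    , 0.    , 0.    , 0.    ]), 'mount': array([[-0.0005,  0.2907, -0.9568,  0.03  ],
       [-0.0001,  0.9568,  0.2907,  0.0742],
       [ 1.    ,  0.0002, -0.0004, -0.001 ],
       [ 0.    ,  0.    ,  0.    ,  1.    ]])}
```

View pics/scene0.png

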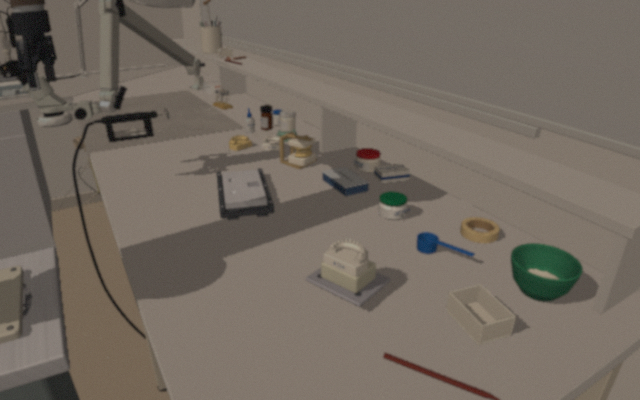

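View pics/side0.png

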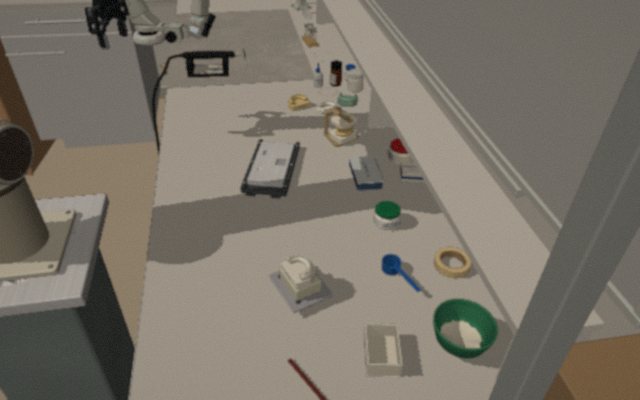

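View pics/wrist0.png

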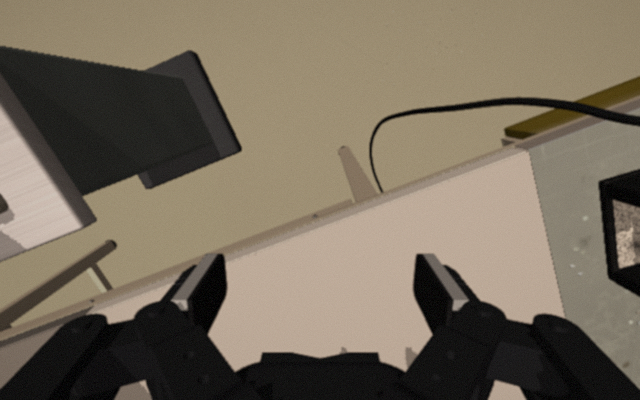

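The scene view shows the carrier near (348,268) and the base near (245,190). In the side view they are near (301,282) and (272,168). The jar, scoop and case are behind them. I'll enlarge these areas.

```bash
cat > h.py <<'E'
import numpy as np,cv2
from scipy.spatial.transform import Rotation as R
from workcell import bot
np.set_printoptions(precision=4,suppress=True)
def cam(name,pose=None):
    c=bot.get_calibration(name);K=np.array(c['mtx']);d=np.array(c['dist'])
    if name=='wrist':
        T=np.eye(4);T[:3,:3]=R.from_quat(pose[1]).as_matrix();T[:3,3]=pose[0];W=T@np.array(c['mount'])
    else: W=np.array(c['world_from_camera'])
    return K,d,W
def ray(c,uv):
    K,d,W=c;p=cv2.undistortPoints(np.array([[uv]],float),K,d)[0,0]
    v=W[:3,:3]@np.array([p[0],-p[1],-1.]);return W[:3,3],v/np.linalg.norm(v)
def onz(c,uv,z):
    o,v=ray(c,uv);return o+v*(z-o[2])/v[2]
def proj(c,P):
    K,d,W=c;P=np.atleast_2d(P);q=(P-W[:3,3])@W[:3,:3]*np.array([1,-1,-1])
    return cv2.projectPoints(q,np.zeros(3),np.zeros(3),K,d)[0][:,0]
def tri(obs):
    A=np.zeros((3,3));b=np.zeros(3)
    for c,uv in obs:
        o,v=ray(c,uv);M=np.eye(3)-np.outer(v,v);A+=M;b+=M@o
    return np.linalg.solve(A,b)
E
python3 - <<'E'
import cv2
def crop(f,o,x,y,w,h,s):
    im=cv2.imread(f)[y:y+h,x:x+w];cv2.imwrite(o,cv2.resize(im,None,fx=s,fy=s,interpolation=cv2.INTER_CUBIC))
crop('pics/scene0.png','pics/s_car.png',295,230,100,75,8)
crop('pics/scene0.png','pics/s_base.png',200,155,100,75,8)
crop('pics/side0.png','pics/d_car.png',255,245,100,75,8)
crop('pics/side0.png','pics/d_base.png',225,130,100,75,8)
E
```

```text
(no output)
```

View pics/s_car.png

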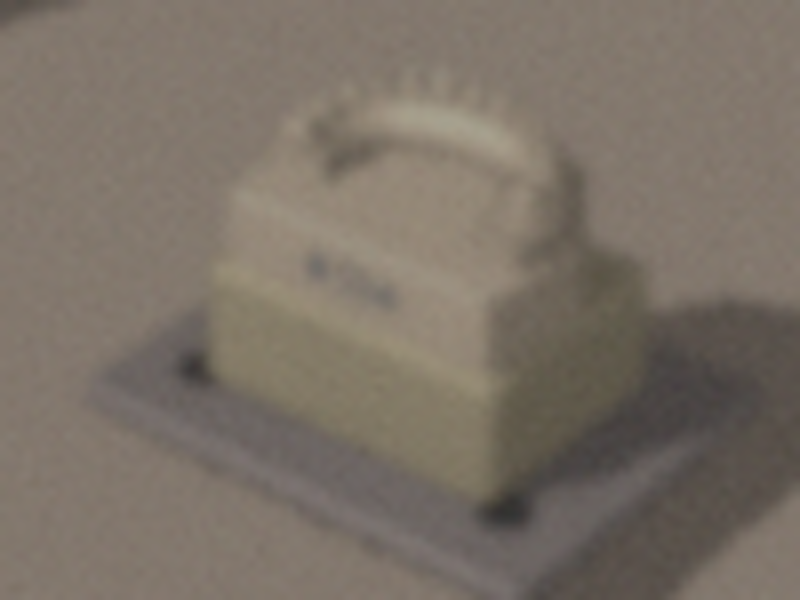

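View pics/s_base.png

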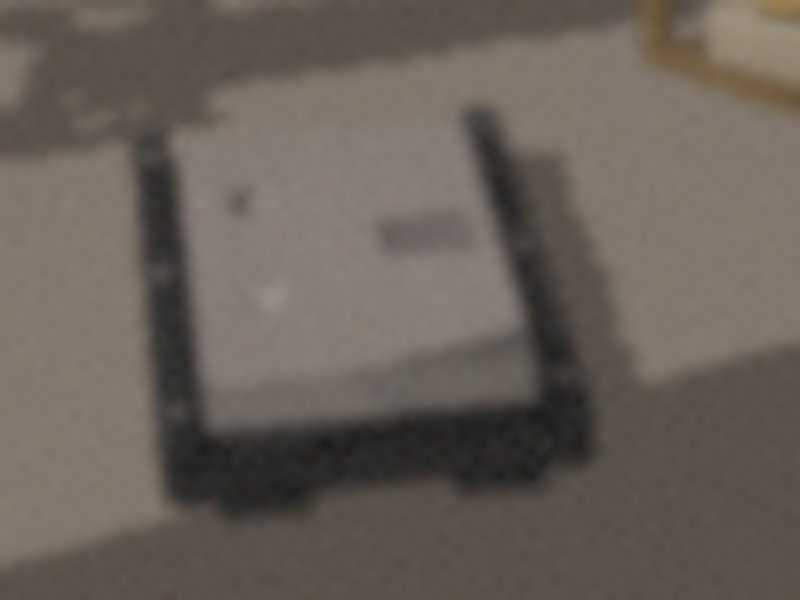

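View pics/d_car.png

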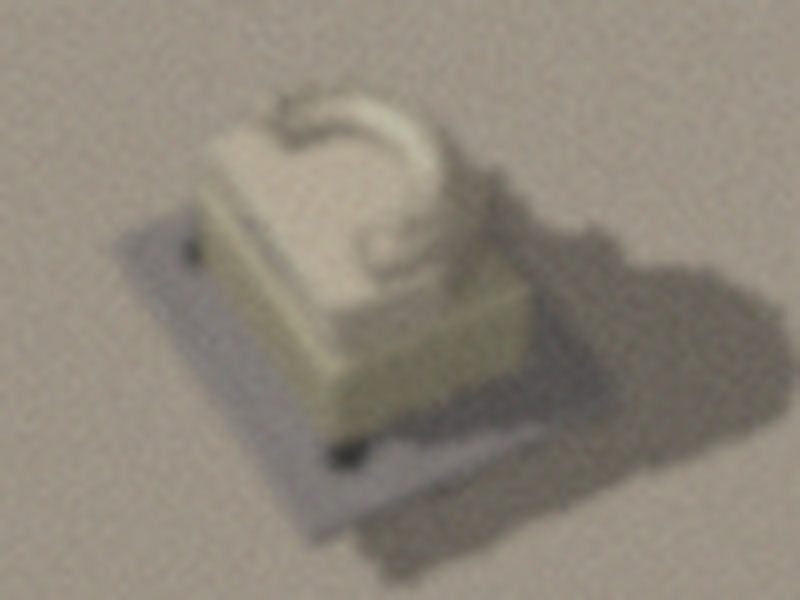

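View pics/d_base.png

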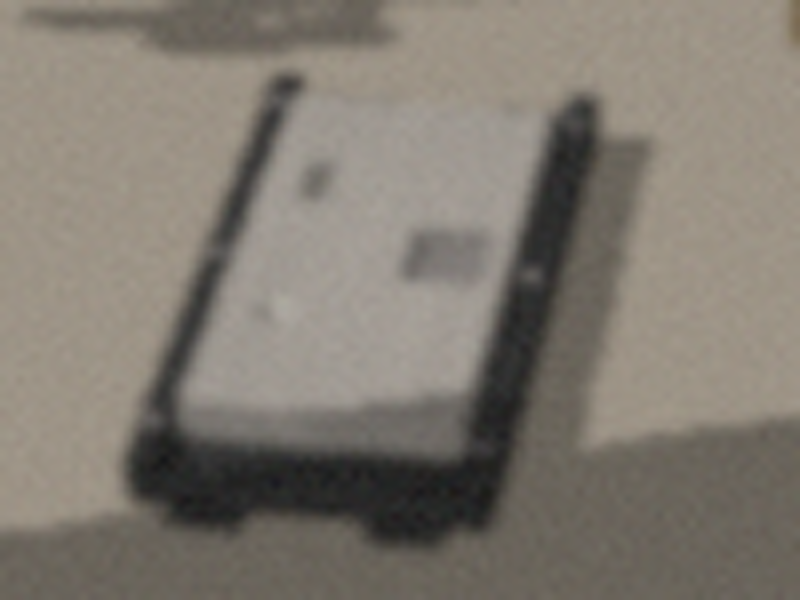

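```bash
cat > m0.py <<'E'
from h import *
S=cam('scene');D=cam('side')
def P(off,p): return [(p[0]+.5)/8-.5+off[0],(p[1]+.5)/8-.5+off[1]]
pts={'blk near bot':((495,502),(335,442)),'blk near top':((495,383),(338,375)),'blk left top':((215,262),(200,190)),'blk left bot':((212,368),(207,258)),'blk right top':((642,265),(530,290)),
'plate left':((90,385),(120,245)),'plate near':((520,590),(308,538))}
for k,(a,b) in pts.items(): 
    ua,ub=P((295,230),a),P((255,245),b);print(k,tri([(S,ua),(D,ub)]))
bp={'groove':((237,200),(317,180)),'cone':((270,295),(275,308)),'pocket':((425,232),(446,255)),'stage near L':((205,390),(180,408)),'stage near R':((522,328),(472,390)),'stage far L':((172,128),(298,92)),'stage far R':((465,120),(550,112))}
for k,(a,b) in bp.items():
    ua,ub=P((200,155),a),P((225,130),b);print(k,tri([(S,ua),(D,ub)]),onz(S,ua,.024),onz(D,ub,.024))
E
python3 m0.py
```

```text
blk near bot [ 0.5425 -0.2589  0.0254]
blk near top [ 0.5429 -0.2583  0.0497]
blk left top [ 0.5193 -0.1982  0.0499]
blk left bot [ 0.5204 -0.1956  0.0237]
blk right top [ 0.5902 -0.2388  0.0482]
plate left [ 0.5005 -0.1832  0.0188]
plate near [ 0.5325 -0.2827  0.0243]
groove [0.5314 0.2435 0.0221] [0.53   0.2388 0.024 ] [0.5311 0.2408 0.024 ]
cone [0.5117 0.164  0.0281] [0.5147 0.1709 0.024 ] [0.5114 0.1713 0.024 ]
pocket [0.5673 0.1896 0.0249] [0.568  0.1901 0.024 ] [0.5671 0.1919 0.024 ]
stage near L [0.4791 0.1235 0.0239] [0.4791 0.1228 0.024 ] [0.4789 0.1239 0.024 ]
stage near R [0.5665 0.1205 0.0228] [0.5654 0.1173 0.024 ] [0.5662 0.1193 0.024 ]
stage far L [0.5291 0.2894 0.0284] [0.5323 0.3023 0.024 ] [0.53   0.2948 0.024 ]
stage far R [0.612  0.2672 0.0241] [0.6119 0.2641 0.024 ] [0.6113 0.2698 0.024 ]
```

```bash
cat > goto.py <<'E'
from h import *
def target(yaw): # tool x down, z along (cos,sin), deg
    y=np.radians(yaw);c,s=np.cos(y),np.sin(y)
    return np.column_stack([[0,0,-1],[-s,c,0],[c,s,0]])
def plan(pos,yaw,p0=None,R0=None,maxang=6.5,maxlin=.04):
    o=bot.get_obs();p0=o['eef_pos'] if p0 is None else p0;R0=R.from_quat(o['tool_rot']).as_matrix() if R0 is None else R0
    d=np.array(pos)-p0
    rv=R.from_matrix(R0.T@target(yaw)).as_rotvec()
    print('pos',p0,'d world',d,'d tool now',R0.T@d,'in target frame',target(yaw).T@d,'rotvec',rv,np.degrees(rv))
E
python3 - <<'E'
from goto import *
o=bot.get_obs();print(R.from_quat(o['tool_rot']).as_matrix())
plan([.545,.15,.35],-14)
plan([.555,-.27,.35],20)
E
```

```text
[[-0.0006 -0.9276  0.3736]
 [-0.0015  0.3736  0.9276]
 [-1.      0.     -0.0017]]
pos [0.1867 0.4636 0.404 ] d world [ 0.3583 -0.3136 -0.054 ] d tool now [ 0.0543 -0.4495 -0.157 ] in target frame [ 0.054  -0.2176  0.4235] rotvec [ 1.4323 -0.0014  0.0012] [82.0649 -0.0787  0.0673]
pos [0.1867 0.4636 0.404 ] d world [ 0.3683 -0.7336 -0.054 ] d tool now [ 0.0549 -0.6157 -0.5428] in target frame [ 0.054  -0.8153  0.0952] rotvec [ 0.8389 -0.0016  0.0007] [48.0649 -0.0896  0.039 ]
```

Request:
arm_command(moves=[0.004,-0.0375,-0.013,0,0,0,-1,0.004,-0.0375,-0.013,0,0,0,-1,0.004,-0.0375,-0.013,0,0,0,-1,0.004,-0.0375,-0.013,0,0,0,-1,0.004,-0.0375,-0.013,0,0,0,-1,0.004,-0.0375,-0.013,0,0,0,-1,0.004,-0.0375,-0.013,0,0,0,-1,0.004,-0.0375,-0.013,0,0,0,-1,0.004,-0.0375,-0.013,0,0,0,-1,0.004,-0.0375,-0.013,0,0,0,-1,0.004,-0.0375,-0.013,0,0,0,-1,0.004,-0.0375,-0.013,0,0,0,-1])

```text
clock: 1.15
eef_pos: [0.5561, 0.1463, 0.3501]
tool_rot: [-0.4, 0.583, 0.403, 0.581]
ft_force: [0.9, 0.5, 0.3]
grip_width: 0.0857
```

Request:
arm_command(moves=[0,0,0,0.12,0,0,-1,0,0,0,0.12,0,0,-1,0,0,0,0.12,0,0,-1,0,0,0,0.12,0,0,-1,0,0,0,0.12,0,0,-1,0,0,0,0.12,0,0,-1,0,0,0,0.12,0,0,-1,0,0,0,0.12,0,0,-1,0,0,0,0.12,0,0,-1,0,0,0,0.12,0,0,-1,0,0,0,0.12,0,0,-1,0,0,0,0.12,0,0,-1])

```text
clock: 2.15
eef_pos: [0.5624, 0.1355, 0.3397]
tool_rot: [0.1, 0.706, -0.106, 0.693]
ft_force: [-0.5, 0.3, 0.2]
grip_width: 0.0855
```

```bash
python3 - <<'E'
from goto import *
o=bot.get_obs();print(o['clock'],o['joint_pos'],o['joint_vel'],o['ft_force'])
plan([.545,.15,.35],-14)
E
```

```text
2.15 [ 0.2366  0.438   0.116   1.2685 -0.0006  2.1005] [-0.0012  0.008  -0.0078  0.0016 -0.0008  1.4835] [-0.5394  0.3319  0.1815]
pos [0.5624 0.1355 0.3397] d world [-0.0174  0.0145  0.0103] d tool now [-0.01    0.0087 -0.021 ] in target frame [-0.0103  0.0098 -0.0204] rotvec [-0.0488 -0.0169  0.01  ] [-2.7961 -0.9677  0.5758]
```

Request:
arm_command(moves=[-0.005,0.004,-0.01,0,-0.017,0.01,-1,0,0,0,0,0,0,-1,0,0,0,0,0,0,-1])

```text
clock: 2.4
eef_pos: [0.553, 0.1428, 0.3439]
tool_rot: [0.102, 0.7, -0.103, 0.699]
ft_force: [0.6, 0.4, 0.3]
grip_width: 0.0851
```

```bash
cat > snap.py <<'E'
from goto import *
import sys,pickle
def snap(n,name='wrist'):
    o=bot.get_obs();im=bot.camera(name)
    cv2.imwrite(f'pics/{n}.png',im[:,:,::-1]);pickle.dump((o['eef_pos'],o['tool_rot']),open(f'pics/{n}.pkl','wb'))
    return o
def load(n):
    import pickle;return cam('wrist',pickle.load(open(f'pics/{n}.pkl','rb')))
if __name__=='__main__':
    for a in sys.argv[1:]:
        n,c=a.split(':');o=snap(n,c)
    print(o['clock'],o['eef_pos'],R.from_quat(o['tool_rot']).as_matrix(),o['joint_vel'],o['ft_force'])
E
python3 snap.py wb1:wrist
```

```text
2.4 [0.553  0.1428 0.3439] [[-0.0008  0.2863  0.9581]
 [-0.0006  0.9581 -0.2863]
 [-1.     -0.0008 -0.0006]] [ 0.0189 -0.0273 -0.0143 -0.0015  0.0143 -0.0223] [0.5727 0.3699 0.3425]
```

View pics/wb1.png

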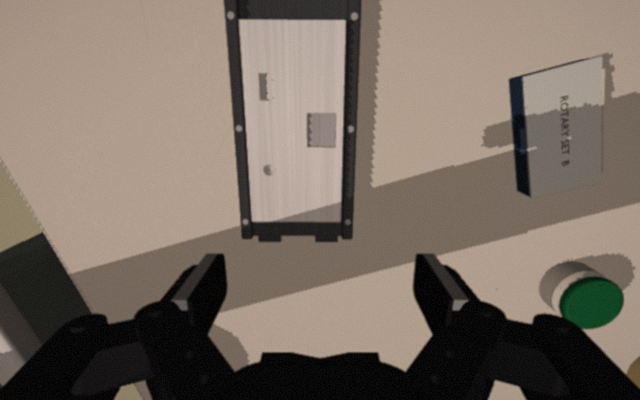

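The wrist view shows the base whole. The groove is near (266,87), the cone (267,170), the pocket (321,130) and the rail screws at x≈231..246 and 350..355.

```bash
python3 - <<'E'
import cv2
im=cv2.imread('pics/wb1.png')
cv2.imwrite('pics/wb1c.png',cv2.resize(im[0:130,215:375],None,fx=4.6,fy=4.6,interpolation=cv2.INTER_CUBIC))
cv2.imwrite('pics/wb1d.png',cv2.resize(im[120:250,215:375],None,fx=4.6,fy=4.6,interpolation=cv2.INTER_CUBIC))
E
```

```text
(no output)
```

View pics/wb1c.png

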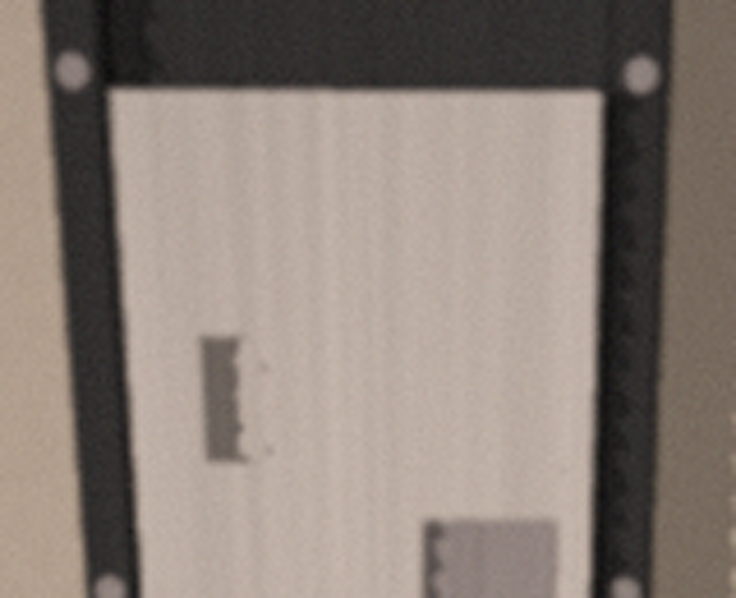

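View pics/wb1d.png

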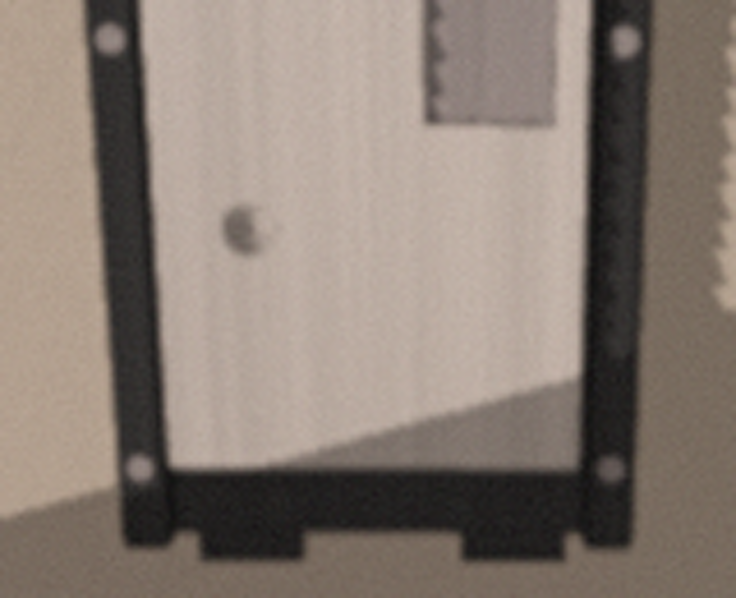

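```bash
cat > fitb.py <<'E'
from snap import *
from scipy.optimize import least_squares
C=load('wb1')
def c(x,y):return [(x+.5)/4.6-.5+215,(y+.5)/4.6-.5]
def d(x,y):return [(x+.5)/4.6-.5+215,(y+.5)/4.6-.5+120]
st=np.array([[-43,87],[43,87],[-43,-87],[43,-87],[11,15],[37,15],[11,-15],[37,-15],[-29.5,47],[-29.5,25],[-24,-36]])*1e-3
uv=np.array([c(108,88),c(605,88),d(167,471),d(582,471),c(423,520),c(557,520),d(425,125),d(556,125),c(202,335),c(205,462),d(249,230)])
def f(p,full=False):
    s,k=np.sin(p[2]),np.cos(p[2])
    P=np.c_[p[0]+k*st[:,0]-s*st[:,1],p[1]+s*st[:,0]+k*st[:,1],np.full(len(st),p[3])]
    return (proj(C,P)-uv).ravel()
r=least_squares(f,[.545,.2,-.25,.024]);print('fit stage mid x,y,yaw,z',r.x,np.degrees(r.x[2]));print(r.fun.reshape(-1,2))
r2=least_squares(lambda p:f([*p,.024]),[.545,.2,-.25]);print('z fixed',r2.x,np.degrees(r2.x[2]),np.abs(r2.fun).max())
# rail screws, z=.018 -> bed
for n,p in zip('FL FR ML MR NL NR'.split(),[c(73,71),c(642,75),d(110,40),d(625,43),d(140,468),d(611,469)]): print(n,onz(C,p,.018))
E
python3 fitb.py
```

```text
fit stage mid x,y,yaw,z [ 0.5449  0.1956 -0.2943  0.0262] -16.86141580493946
[[ 0.0818 -0.3618]
 [-0.4007  0.2858]
 [ 0.4342 -0.286 ]
 [-0.5264  0.0451]
 [-0.026  -0.2926]
 [ 0.7322 -0.1749]
 [-0.1774  0.2144]
 [ 0.2944  0.3285]
 [-0.6123  0.0578]
 [ 0.151  -0.0009]
 [ 0.0994  0.196 ]]
z fixed [ 0.5448  0.1956 -0.2942] -16.858661786740385 1.065474773010152
FL [0.5226 0.2976 0.018 ]
FR [0.6196 0.2681 0.018 ]
ML [0.4961 0.2109 0.018 ]
MR [0.5933 0.1813 0.018 ]
NL [0.47   0.1245 0.018 ]
NR [0.5671 0.0952 0.018 ]
```

Request:
arm_command(moves=[0,-0.0385,0.0135,0,0,0,-1,0,-0.0385,0.0135,0,0,0,-1,0,-0.0385,0.0135,0,0,0,-1,0,-0.0385,0.0135,0,0,0,-1,0,-0.0385,0.0135,0,0,0,-1,0,-0.0385,0.0135,0,0,0,-1,0,-0.0385,0.0135,0,0,0,-1,0,-0.0385,0.0135,0,0,0,-1,0,-0.0385,0.0135,0,0,0,-1,0,-0.0385,0.0135,0,0,0,-1,0,0,0,-0.108,0,0,-1,0,0,0,-0.108,0,0,-1,0,0,0,-0.108,0,0,-1,0,0,0,-0.108,0,0,-1,0,0,0,-0.108,0,0,-1,0,0,0,-0.108,0,0,-1,0,0,0,0,0,0,-1,0,0,0,0,0,0,-1])

```text
clock: 3.95
eef_pos: [0.578, -0.2797, 0.3426]
tool_rot: [-0.149, 0.69, 0.147, 0.693]
ft_force: [-0.1, -0.3, -1.2]
grip_width: 0.0855
```

```bash
python3 snap.py wc1:wrist
```

```text
3.95 [ 0.578  -0.2797  0.3426] [[ 0.0048 -0.4097  0.9122]
 [-0.0011  0.9122  0.4097]
 [-1.     -0.0029  0.0039]] [-0.0005  0.0008 -0.0011  0.0002  0.0002 -0.0273] [-0.0632 -0.2651 -1.1819]
```

View pics/wc1.png

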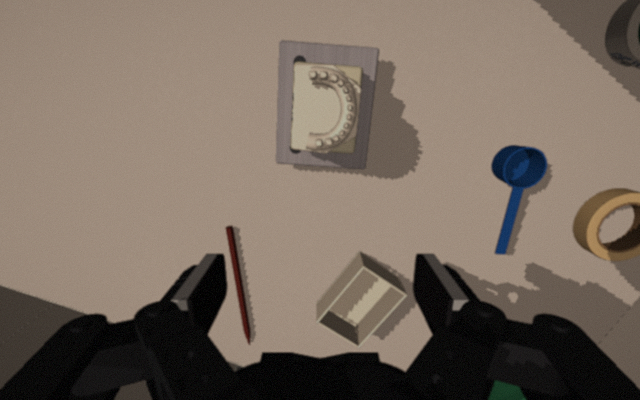

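The plate's corners are near (281,41), (379,47), (365,169) and (276,164). The block and cast are on it near (326,107).

```bash
python3 - <<'E'
import cv2
im=cv2.imread('pics/wc1.png')
cv2.imwrite('pics/wc1c.png',cv2.resize(im[30:180,255:435],None,fx=4,fy=4,interpolation=cv2.INTER_CUBIC))
E
```

```text
(no output)
```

View pics/wc1c.png

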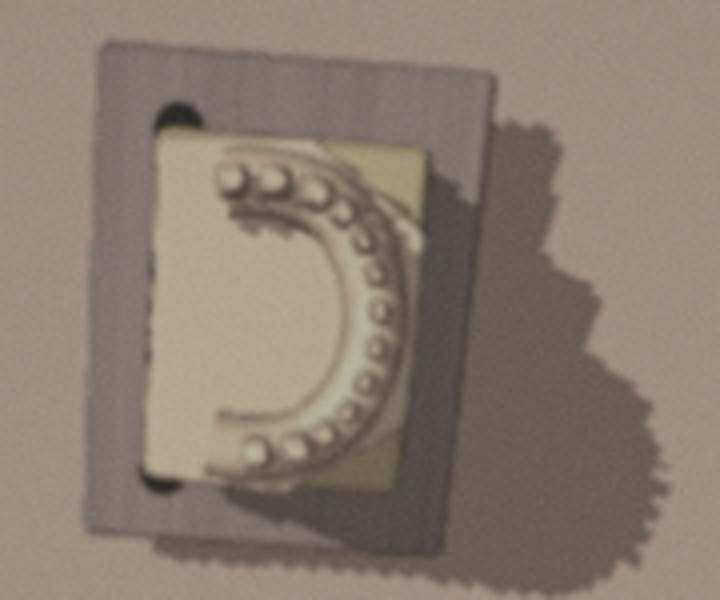

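```bash
cat > fitc.py <<'E'
from snap import *
from scipy.optimize import least_squares
C=load('wc1')
def c(x,y):return [(x+.5)/4-.5+255,(y+.5)/4-.5+30]
st=np.array([[-42,52,20],[42,52,20],[42,-52,20],[-42,-52,20],[27,34,48],[27,-34,48]])*1e-3
uv=np.array([c(103,43),c(496,73),c(440,554),c(85,531),c(428,150),c(402,490)])
def f(p):
    s,k=np.sin(p[2]),np.cos(p[2])
    P=np.c_[p[0]+k*st[:,0]-s*st[:,1],p[1]+s*st[:,0]+k*st[:,1],st[:,2]+p[3]]
    return (proj(C,P)-uv).ravel()
r=least_squares(f,[.555,-.22,.35,0]);print(r.x,np.degrees(r.x[2]));print(r.fun.reshape(-1,2))
r2=least_squares(lambda p:f([*p,0]),[.555,-.22,.35]);print('z fixed',r2.x,np.degrees(r2.x[2]),np.abs(r2.fun).max())
x,y,a=r2.x
plan([x,y,.30],np.degrees(a))
E
python3 fitc.py
```

```text
[ 0.5556 -0.2171  0.3537 -0.0064] 20.262944351073127
[[-0.6002  0.3189]
 [-0.3173  0.2968]
 [ 0.1139 -0.1937]
 [ 0.565  -0.3405]
 [ 1.2289 -0.6633]
 [-1.0217  0.5823]]
z fixed [ 0.5552 -0.2173  0.354 ] 20.28513967507301 1.9621161007530645
pos [ 0.5779 -0.2796  0.3427] d world [-0.0227  0.0623 -0.0427] d tool now [0.0425 0.0663 0.0046] in target frame [0.0427 0.0663 0.0003] rotvec [0.0679 0.004  0.0028] [3.8923 0.2278 0.1598]
```

Request:
arm_command(moves=[0.03,0.033,0.0025,0,0,0,-1,0.03,0.033,0.0025,0,0,0,-1,0,0,0,0.06,0.004,0.003,-1,0,0,0,0,0,0,-1,0,0,0,0,0,0,-1])

```text
clock: 4.42
eef_pos: [0.5522, -0.2163, 0.2793]
tool_rot: [-0.123, 0.698, 0.125, 0.694]
ft_force: [-0.4, 0.3, -0.0]
grip_width: 0.0857
```

```bash
python3 - <<'E'
from goto import *
plan([.5553,-.2174,.195],20.28);print(bot.get_obs()['clock'])
E
```

```text
pos [ 0.5522 -0.2163  0.2793] d world [ 0.0031 -0.0011 -0.0843] d tool now [ 0.0843 -0.0025  0.003 ] in target frame [ 0.0843 -0.0021  0.0025] rotvec [-0.0014 -0.0057 -0.0044] [-0.0806 -0.3277 -0.2539]
4.4167
```

Request:
arm_command(moves=[0.015,-0.0025,0.003,0,-0.005,-0.004,-1,0,0,0,0,0,0,-1])

```text
clock: 4.58
eef_pos: [0.5574, -0.2183, 0.2661]
tool_rot: [-0.125, 0.695, 0.123, 0.697]
ft_force: [-1.2, 0.2, -1.2]
grip_width: 0.0857
```

```bash
python3 - <<'E'
from goto import *
plan([.5553,-.2174,.195],20.28);print(bot.get_obs()['clock'])
plan([.5553,-.2174,.195],20.28)
E
```

```text
pos [ 0.5574 -0.2183  0.2661] d world [-0.0021  0.0009 -0.0711] d tool now [ 0.0711  0.0018 -0.0019] in target frame [ 0.0711  0.0016 -0.0016] rotvec [-0.0005  0.0031  0.0031] [-0.0293  0.1752  0.1762]
4.5833
pos [ 0.5574 -0.2183  0.2661] d world [-0.0021  0.0009 -0.0711] d tool now [ 0.0711  0.0018 -0.0019] in target frame [ 0.0711  0.0016 -0.0016] rotvec [-0.0005  0.0031  0.0031] [-0.0293  0.1752  0.1762]
```

Request:
arm_command(moves=[0.02,0,0,0,0,0,-1,0.02,0,0,0,0,0,-1,0.015,0,0,0,0,0,-1,0,0,0,0,0,0,-1,0,0,0,0,0,0,-1,0,0,0,0,0,0,-1])

```text
clock: 5.08
eef_pos: [0.5648, -0.2238, 0.2198]
tool_rot: [-0.129, 0.689, 0.119, 0.704]
ft_force: [-0.9, -0.2, 0.3]
grip_width: 0.0857
```

```bash
python3 - <<'E'
from goto import *
plan([.5553,-.2174,.195],20.28);o=bot.get_obs();print(o['clock'],o['joint_vel'],o['ft_force'])
E
python3 snap.py wc2:wrist dc2:side
```

```text
pos [ 0.5648 -0.2238  0.2198] d world [-0.0095  0.0064 -0.0248] d tool now [ 0.0245  0.0097 -0.0072] in target frame [ 0.0248  0.0093 -0.0067] rotvec [-0.0023  0.0184  0.0173] [-0.1294  1.0539  0.9912]
5.0833 [-0.0049 -0.0135  0.0398  0.0153 -0.0013 -0.0017] [-0.9307 -0.1755  0.3432]
5.1333 [ 0.5651 -0.224   0.2203] [[ 0.0246 -0.3442  0.9386]
 [-0.0105  0.9387  0.3446]
 [-0.9996 -0.0183  0.0195]] [ 0.0038 -0.0107 -0.0043 -0.0082 -0.0009  0.0015] [ 0.5217 -0.4021  0.1707]
```

View pics/wc2.png

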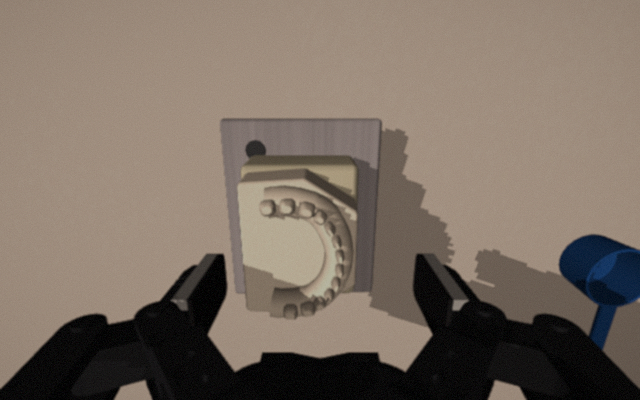

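Request:
arm_command(moves=[0,0.005,-0.0035,0,0.009,0.0085,-1,0,0.005,-0.0035,0,0.009,0.0085,-1,0,0,0,0,0,0,-1])

```text
clock: 5.43
eef_pos: [0.555, -0.2168, 0.223]
tool_rot: [-0.124, 0.695, 0.123, 0.697]
ft_force: [0.8, -0.3, -0.5]
grip_width: 0.0853
```

```bash
python3 - <<'E'
from goto import *
plan([.5553,-.2174,.195],20.28);o=bot.get_obs();print(o['clock'],o['joint_vel'],o['ft_force'])
E
```

```text
pos [ 0.555  -0.2168  0.223 ] d world [ 0.0003 -0.0006 -0.028 ] d tool now [ 0.028  -0.0006 -0.    ] in target frame [ 0.028  -0.0007  0.    ] rotvec [-0.0025  0.0031  0.0026] [-0.1425  0.1804  0.1463]
5.4333 [-0.002  -0.0101  0.0128 -0.0057 -0.0024 -0.0017] [ 0.8431 -0.3442 -0.5216]
```

Request:
arm_command(moves=[0.007,0.001,-0.0008,0,0.003,0.0027,-1,0.007,0.001,-0.0008,0,0.003,0.0027,-1,0.007,0.001,-0.0008,0,0.003,0.0027,-1,0.007,0.001,-0.0008,0,0.003,0.0027,-1,0,0,0,0,0,0,-1])

```text
clock: 5.85
eef_pos: [0.5499, -0.2133, 0.1932]
tool_rot: [-0.121, 0.7, 0.126, 0.692]
ft_force: [0.3, -0.4, -0.0]
grip_width: 0.0851
```

```bash
python3 - <<'E'
from goto import *
plan([.5553,-.2174,.195],20.28);o=bot.get_obs();print(o['clock'],o['joint_vel'],o['ft_force'])
E
```

```text
pos [ 0.5499 -0.2133  0.1932] d world [ 0.0054 -0.0041  0.0018] d tool now [-0.0019 -0.0057  0.0037] in target frame [-0.0018 -0.0058  0.0037] rotvec [-0.0018 -0.0091 -0.0085] [-0.1027 -0.5237 -0.4893]
5.85 [-0.0001 -0.0007  0.0011  0.0025 -0.0008 -0.0006] [ 0.3066 -0.369  -0.0108]
```

Request:
arm_command(moves=[-0.001,-0.003,0.0018,0,-0.0045,-0.0042,-1,-0.001,-0.003,0.0018,0,-0.0045,-0.0042,-1,0,0,0,0,0,0,-1])

```text
clock: 6.1
eef_pos: [0.5554, -0.2178, 0.1934]
tool_rot: [-0.124, 0.697, 0.124, 0.695]
ft_force: [1.0, 0.2, -0.3]
grip_width: 0.0853
```

```bash
python3 - <<'E'
from goto import *
plan([.5553,-.2174,.195],20.28);o=bot.get_obs();print(o['clock'],o['joint_vel'],o['ft_force'])
E
python3 snap.py wc3:wrist sc3:scene dc3:side
python3 - <<'E'
import cv2,numpy as np
a=cv2.imread('pics/sc3.png')[170:320,280:430];b=cv2.imread('pics/dc3.png')[190:340,230:380]
cv2.imwrite('pics/pair3.png',cv2.resize(np.hstack([a,b]),None,fx=2.6,fy=2.6,interpolation=cv2.INTER_CUBIC))
E
```

```text
pos [ 0.5554 -0.2178  0.1934] d world [-0.0001  0.0004  0.0016] d tool now [-0.0016  0.0004  0.0001] in target frame [-0.0016  0.0004  0.0001] rotvec [-0.0016 -0.0017 -0.0014] [-0.0919 -0.0953 -0.0791]
6.1 [ 0.001   0.0046 -0.0044  0.0059  0.0017  0.0009] [ 1.0016  0.2032 -0.32  ]
6.2 [ 0.555  -0.2176  0.1935] [[-0.0028 -0.3451  0.9386]
 [ 0.0011  0.9386  0.3451]
 [-1.      0.002  -0.0023]] [ 0.0014 -0.0044 -0.0052  0.0014 -0.0011  0.0016] [1.1916 0.7493 0.0887]
```

View pics/wc3.png

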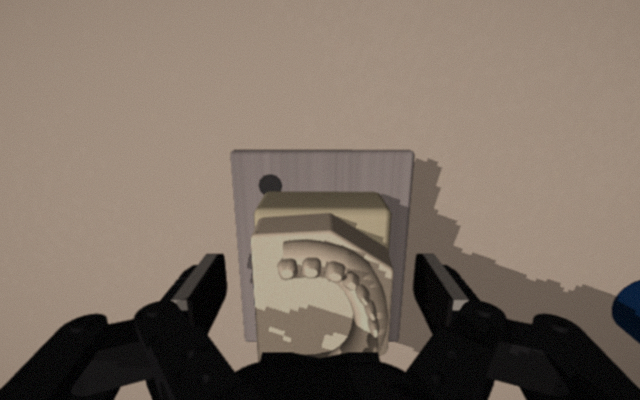

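View pics/pair3.png

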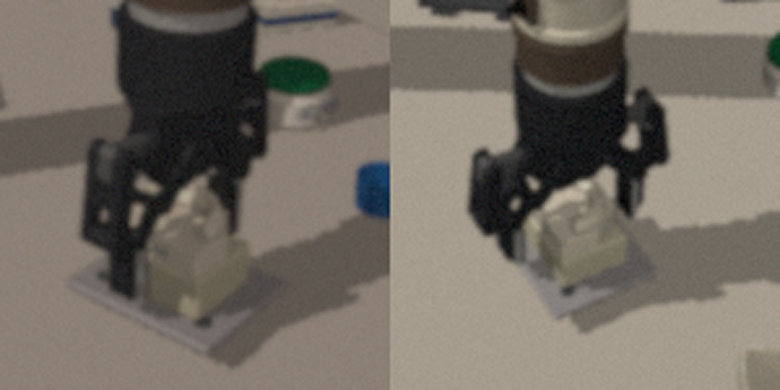

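Request:
arm_command(moves=[-0.001,0,0,0,-0.001,-0.001,0,0,0,0,0,0,0,0.2,0,0,0,0,0,0,0.3,0,0,0,0,0,0,0.5,0,0,0,0,0,0,1])

```text
clock: 6.67
eef_pos: [0.5552, -0.2177, 0.1957]
tool_rot: [-0.124, 0.696, 0.124, 0.696]
ft_force: [-0.4, -0.2, -0.7]
grip_width: 0.0529
```

Request:
arm_command(moves=[0,0,0,0,0,0,1,0,0,0,0,0,0,1,0,0,0,0,0,0,1,0,0,0,0,0,0,1])

```text
clock: 7.0
eef_pos: [0.5552, -0.2176, 0.1957]
tool_rot: [-0.124, 0.696, 0.124, 0.696]
ft_force: [-0.1, 0.4, -0.4]
grip_width: 0.0528
```

```bash
python3 - <<'E'
from goto import *
plan([.5553,-.2174,.195],20.28);o=bot.get_obs();print(o['clock'],o['joint_vel'],o['ft_force'],o['grip_width'])
E
```

```text
pos [ 0.5552 -0.2176  0.1957] d world [ 0.0001  0.0002 -0.0007] d tool now [0.0007 0.0002 0.0002] in target frame [0.0007 0.0002 0.0002] rotvec [-0.0016  0.0002  0.0005] [-0.0897  0.012   0.0265]
7.0 [ 0.002  -0.0007 -0.0009  0.0017  0.0008  0.0012] [-0.0998  0.4234 -0.369 ] 0.052751574736114845
```

Request:
arm_command(moves=[-0.003,0,0,0,0,0,1,-0.006,0,0,0,0,0,1,-0.01,0,0,0,0,0,1,-0.014,0,0,0,0,0,1,-0.016,0,0,0,0,0,1,-0.016,0,0,0,0,0,1,-0.012,0,0,0,0,0,1,-0.006,0,0,0,0,0,1,0,0,0,0,0,0,1])

```text
clock: 7.75
eef_pos: [0.5525, -0.2164, 0.2813]
tool_rot: [-0.122, 0.7, 0.126, 0.692]
ft_force: [-0.1, -0.2, -4.1]
grip_width: 0.0528
```

```bash
python3 - <<'E'
from goto import *
plan([.5428,.1889,.28],20.28);o=bot.get_obs();print(o['clock'],o['joint_vel'],o['ft_force'],o['ft_torque'],o['grip_width'])
E
```

```text
pos [ 0.5525 -0.2164  0.2813] d world [-0.0097  0.4053 -0.0013] d tool now [0.0033 0.3838 0.1308] in target frame [0.0013 0.3836 0.1314] rotvec [-0.0014 -0.0092 -0.0084] [-0.0809 -0.5279 -0.4837]
7.75 [-0.0008 -0.0067 -0.0011  0.0003 -0.0007  0.0004] [-0.0721 -0.2385 -4.1289] [-0.007  -0.0673 -0.0287] 0.05277643864759951
```

Lifted: the weight reads about 3.5–4 N. Next I'll carry it over to the base, moving across first and then turning.

Request:
arm_command(moves=[0,0.01,0.0034,0,-0.0045,-0.004,1,0,0.02,0.0068,0,-0.0045,-0.004,1,0,0.027,0.0092,0,0,0,1,0,0.027,0.0092,0,0,0,1,0,0.027,0.0092,0,0,0,1,0,0.027,0.0092,0,0,0,1,0,0.027,0.0092,0,0,0,1,0,0.027,0.0092,0,0,0,1,0,0.027,0.0092,0,0,0,1,0,0.027,0.0092,0,0,0,1,0,0.027,0.0092,0,0,0,1,0,0.027,0.0092,0,0,0,1,0,0.027,0.0092,0,0,0,1,0,0.027,0.0092,0,0,0,1,0,0.018,0.0062,0,0,0,1,0,0.01,0.0034,0,0,0,1,0,0,0,0,0,0,1])

```text
clock: 9.17
eef_pos: [0.5309, 0.2139, 0.2669]
tool_rot: [-0.122, 0.704, 0.127, 0.688]
ft_force: [0.0, 0.8, -4.6]
grip_width: 0.0531
```

Request:
arm_command(moves=[0,0,0,0.03,0,0,1,0,0,0,0.06,0,0,1,0,0,0,0.09,0,0,1,0,0,0,0.09,0,0,1,0,0,0,0.09,0,0,1,0,0,0,0.09,0,0,1,0,0,0,0.09,0,0,1,0,0,0,0.06,0,0,1,0,0,0,0.03,0,0,1,0,0,0,0,0,0,1])

```text
clock: 10.0
eef_pos: [0.5263, 0.2052, 0.2604]
tool_rot: [0.106, 0.71, -0.116, 0.686]
ft_force: [-0.1, -0.3, -4.2]
grip_width: 0.0529
```

```bash
python3 - <<'E'
from goto import *
plan([.5428,.1889,.25],-16.86);o=bot.get_obs();print(o['clock'],o['joint_vel'],o['ft_force'],o['ft_torque'],o['grip_width'])
E
```

```text
pos [0.5263 0.2052 0.2604] d world [ 0.0165 -0.0163 -0.0104] d tool now [ 0.0099 -0.0101  0.0211] in target frame [ 0.0104 -0.0108  0.0205] rotvec [-0.0222 -0.0321  0.0189] [-1.2735 -1.8393  1.0816]
10.0 [-0.0197 -0.003  -0.0206 -0.0033 -0.0043 -0.0148] [-0.1406 -0.2777 -4.1627] [ 0.0013 -0.0439 -0.0344] 0.05288100932068058
```

Request:
arm_command(moves=[0,-0.0025,0.005,-0.005,-0.008,0.0047,1,0,-0.0025,0.005,-0.005,-0.008,0.0047,1,0,-0.0025,0.005,-0.006,-0.008,0.0047,1,0,-0.0025,0.005,-0.006,-0.008,0.0047,1,0,0,0,0,0,0,1])

```text
clock: 10.42
eef_pos: [0.5435, 0.1852, 0.259]
tool_rot: [0.103, 0.699, -0.104, 0.7]
ft_force: [-0.3, 0.6, -4.3]
grip_width: 0.0527
```

```bash
python3 - <<'E'
from goto import *
plan([.5428,.1889,.228],-16.86);o=bot.get_obs();print(o['clock'],o['joint_vel'],o['ft_force'],o['ft_torque'],o['grip_width'])
E
```

```text
pos [0.5435 0.1852 0.259 ] d world [-0.0007  0.0037 -0.031 ] d tool now [ 0.031   0.0034 -0.0018] in target frame [ 0.031   0.0034 -0.0018] rotvec [0.0017 0.0022 0.0011] [0.0998 0.1281 0.0603]
10.4167 [-0.0035  0.0008 -0.0053  0.0083  0.0139 -0.0014] [-0.2617  0.6071 -4.253 ] [ 0.0013  0.0383 -0.0116] 0.052686947095217
```

Request:
arm_command(moves=[0.006,0.0015,-0.001,0.001,0.001,0.0005,1,0.006,0.0015,-0.001,0.001,0.001,0.0005,1,0.006,0,0,0,0,0,1,0.006,0,0,0,0,0,1,0,0,0,0,0,0,1])

```text
clock: 10.83
eef_pos: [0.5424, 0.1886, 0.2324]
tool_rot: [0.104, 0.7, -0.104, 0.699]
ft_force: [-0.6, 0.3, -4.6]
grip_width: 0.0529
```

```bash
python3 - <<'E'
from goto import *
plan([.5428,.1889,.2245],-16.86);o=bot.get_obs();print(o['clock'],o['joint_vel'],o['ft_force'],o['ft_torque'],o['grip_width'])
E
python3 snap.py wp1:wrist sp1:scene dp1:side
python3 - <<'E'
import cv2,numpy as np
a=cv2.imread('pics/sp1.png')[100:230,180:310];b=cv2.imread('pics/dp1.png')[80:210,210:340]
cv2.imwrite('pics/pairp1.png',cv2.resize(np.hstack([a,b]),None,fx=3,fy=3,interpolation=cv2.INTER_CUBIC))
E
```

```text
pos [0.5424 0.1886 0.2324] d world [ 0.0004  0.0003 -0.0079] d tool now [0.0079 0.0004 0.0002] in target frame [0.0079 0.0004 0.0002] rotvec [-0.0006 -0.0005 -0.0004] [-0.037  -0.0269 -0.0258]
10.8333 [ 0.0064  0.0001 -0.      0.0099 -0.0008  0.0013] [-0.5513  0.2842 -4.5968] [-0.0123  0.0499  0.0198] 0.05287015203462266
10.9333 [0.5428 0.1886 0.2334] [[ 0.0009  0.2907  0.9568]
 [ 0.001   0.9568 -0.2907]
 [-1.      0.0012  0.0006]] [-0.002  -0.0112  0.0146  0.0033 -0.0016  0.0007] [ 0.2334 -0.0098 -4.0444]
```

View pics/wp1.png

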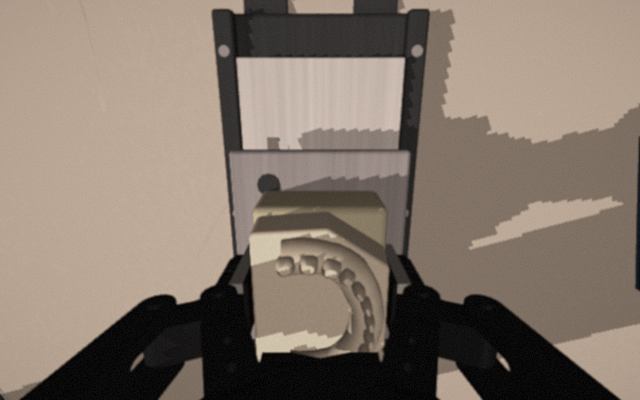

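View pics/pairp1.png

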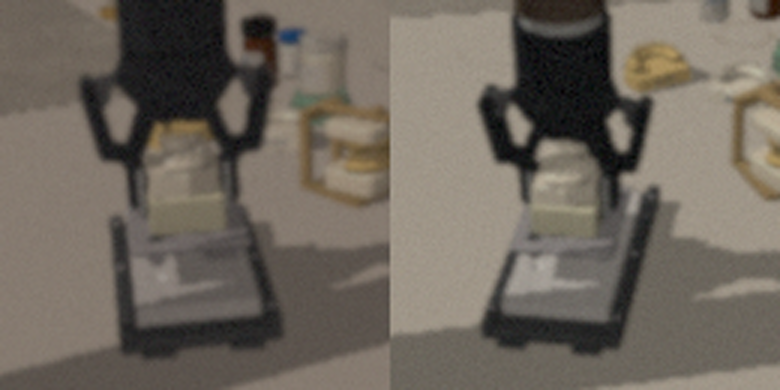

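```bash
python3 - <<'E'
import cv2
im=cv2.imread('pics/wp1.png')
cv2.imwrite('pics/wp1c.png',cv2.resize(im[40:170,220:425],None,fx=3.9,fy=3.9,interpolation=cv2.INTER_CUBIC))
E
```

```text
(no output)
```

View pics/wp1c.png

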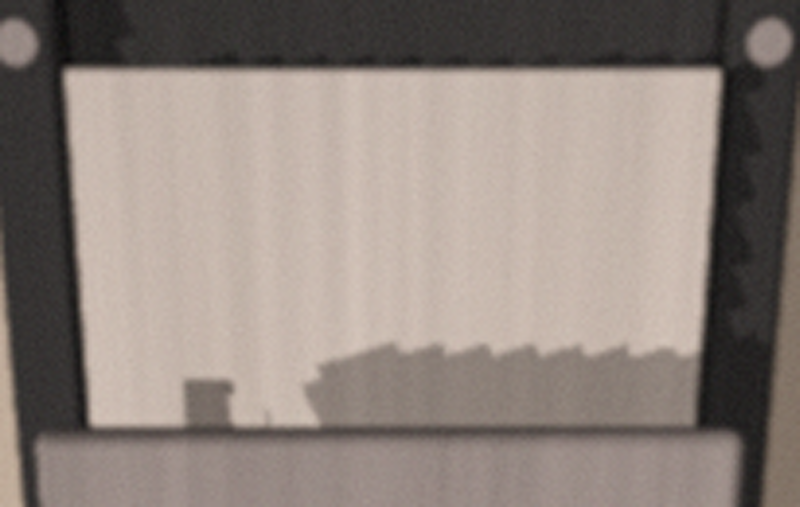

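```bash
python3 - <<'E'
from snap import *
C=load('wp1')
def c(x,y):return [(x+.5)/3.9-.5+220,(y+.5)/3.9-.5+40]
a=np.radians(-16.86);y=np.array([-np.sin(a),np.cos(a)]);x=np.array([np.cos(a),np.sin(a)])
sl,sr=onz(C,c(64,68),.024),onz(C,c(722,68),.024)
zt=.2334-.1957+.020
pl,pr=onz(C,c(38,437),zt),onz(C,c(742,437),zt)
for n,l,r,h in(('stage',sl,sr,.087),('plate',pl,pr,.052)):
    d=r-l;m=(l+r)/2;print(n,l,r,'w',np.linalg.norm(d),'yaw',np.degrees(np.arctan2(d[1],d[0])),'mid',m[:2]-h*y)
s=(sl+sr)[:2]/2-.087*y;p=(pl+pr)[:2]/2-.052*y
print('stage-carrier in x,y:',x@(s-p),y@(s-p))
g=onz(C,c(186,381),.024);print('groove corner from',x@(g[:2]-s),y@(g[:2]-s), 'exp -.0295 .047')
E
```

```text
stage [0.5287 0.2916 0.024 ] [0.6114 0.2664 0.024 ] w 0.08651900819722604 yaw -16.909012617813772 mid [0.5448 0.1958]
plate [0.518  0.2495 0.0577] [0.5962 0.2258 0.0577] w 0.08176906268704395 yaw -16.892898910704414 mid [0.542  0.1879]
stage-carrier in x,y: 0.0003951424156994649 0.008363951337719087
groove corner from -0.02927602161555386 0.04647027606798573 exp -.0295 .047
```

Request:
arm_command(moves=[0.004,0,0,0,0,0,1,0.004,0,0,0,0,0,1,0.002,0,0,0,0,0,1,0.001,0,0,0,0,0,1,0,0,0,0,0,0,1])

```text
clock: 11.4
eef_pos: [0.5437, 0.1892, 0.223]
tool_rot: [0.105, 0.698, -0.103, 0.701]
ft_force: [0.5, -0.4, -4.9]
grip_width: 0.0527
```

```bash
cat > st.py <<'E'
from goto import *
a=np.radians(-16.86);y=np.array([-np.sin(a),np.cos(a)]);x=np.array([np.cos(a),np.sin(a)])
o=bot.get_obs();d=o['eef_pos'][:2]-np.array([.5448,.1956])
plan([.5448,.1956,.2197],-16.88)
f=o['ft_force'];print(round(float(o['clock']),2),'z',o['eef_pos'][2],'rel stage x,y mm',1e3*x@d,1e3*y@d,'F stage',x@f[:2],y@f[:2],f[2],'T',o['ft_torque'],o['grip_width'])
E
python3 st.py
```

```text
pos [0.5437 0.1892 0.223 ] d world [ 0.0011  0.0064 -0.0033] d tool now [ 0.0033  0.0064 -0.0008] in target frame [ 0.0033  0.0065 -0.0008] rotvec [ 0.0001  0.0037 -0.0034] [ 0.0056  0.2104 -0.193 ]
11.4 z 0.22299063330811056 rel stage x,y mm 0.7553588731643273 -6.454128086883724 F stage 0.5847400885023176 -0.24737839546478668 -4.898913736921586 T [-0.0003  0.0256 -0.0253] 0.052660359071264956
```

Request:
arm_command(moves=[0.001,0,-0.0005,0,0.0035,-0.0034,1,0.001,0,0,0,0,0,1,0.0005,0,0,0,0,0,1])

```text
clock: 11.65
eef_pos: [0.5433, 0.1893, 0.2205]
tool_rot: [0.104, 0.699, -0.104, 0.7]
ft_force: [-0.9, 0.2, -3.7]
grip_width: 0.0527
```

```bash
python3 st.py
```

```text
pos [0.5433 0.1893 0.2205] d world [ 0.0015  0.0063 -0.0008] d tool now [ 0.0008  0.0064 -0.0004] in target frame [ 0.0008  0.0064 -0.0004] rotvec [-0.0001  0.0002  0.0001] [-0.0065  0.0129  0.0043]
11.65 z 0.22054021107696872 rel stage x,y mm 0.36995135210942304 -6.431200440542478 F stage -0.8928074077902048 -0.10277104882374341 -3.7426938952532476 T [ 0.0158  0.0047 -0.039 ] 0.052739983892307336
```

Request:
arm_command(moves=[0.0006,0,0,0,0,0,1,0.0006,0,0,0,0,0,1])

```text
clock: 11.82
eef_pos: [0.5434, 0.1894, 0.2195]
tool_rot: [0.104, 0.699, -0.104, 0.7]
ft_force: [-1.3, 0.2, -0.8]
grip_width: 0.0527
```

```bash
python3 st.py
```

```text
pos [0.5434 0.1894 0.2195] d world [0.0014 0.0062 0.0002] d tool now [-0.0002  0.0064 -0.0004] in target frame [-0.0002  0.0064 -0.0004] rotvec [-0.0001  0.0005 -0.0001] [-0.0038  0.0266 -0.0064]
11.82 z 0.21945544585849908 rel stage x,y mm 0.4346972752135524 -6.37148000016433 F stage -1.3411440414374733 -0.1688571793655048 -0.7945568462068024 T [-0.1237  0.2573 -0.0357] 0.05272041213404359
```

Contact came at z=0.2195 with about 3 N, as expected for the stage top. Now I'll slide lightly along +y.

Request:
arm_command(moves=[0.0003,0.001,0,0,0,0,1,0.0003,0.001,0,0,0,0,1])

```text
clock: 11.98
eef_pos: [0.5442, 0.1913, 0.2194]
tool_rot: [0.104, 0.699, -0.104, 0.7]
ft_force: [0.3, -0.1, -2.7]
grip_width: 0.0529
```

```bash
python3 st.py
```

```text
pos [0.5442 0.1913 0.2194] d world [0.0006 0.0043 0.0003] d tool now [-0.0003  0.0043 -0.0007] in target frame [-0.0003  0.0043 -0.0007] rotvec [-0.0004  0.0014 -0.0006] [-0.0214  0.0824 -0.0343]
11.98 z 0.21943044165369138 rel stage x,y mm 0.6981118346564649 -4.290864512003936 F stage 0.3172773524337985 0.004799506838553381 -2.6788997237866554 T [0.0155 0.0134 0.0208] 0.0529497257446975
```

Request:
arm_command(moves=[0.0005,0.001,-0.0002,0,0.001,-0.0005,1,0.0004,0.001,0,0,0,0,1])

```text
clock: 12.15
eef_pos: [0.5448, 0.1936, 0.2188]
tool_rot: [0.104, 0.699, -0.104, 0.7]
ft_force: [0.2, 0.7, -4.4]
grip_width: 0.0527
```

```bash
python3 st.py
```

```text
pos [0.5448 0.1936 0.2188] d world [-0.      0.002   0.0009] d tool now [-0.0009  0.0019 -0.0006] in target frame [-0.0009  0.0019 -0.0006] rotvec [-0.0004  0.001  -0.0007] [-0.0202  0.0548 -0.0425]
12.15 z 0.2187575441724891 rel stage x,y mm 0.6232592467119118 -1.9215498304149194 F stage 0.03186386504379268 0.7476600102688619 -4.351148713459608 T [-0.0129 -0.0303 -0.0067] 0.052737699306527254
```

Request:
arm_command(moves=[0.0005,0.0006,0,0,0,0,1,0.0006,0.0006,0,0,0,0,1])

```text
clock: 12.32
eef_pos: [0.5452, 0.1951, 0.2174]
tool_rot: [0.104, 0.699, -0.104, 0.7]
ft_force: [0.1, 0.3, -4.0]
grip_width: 0.0527
```

```bash
python3 st.py
```

```text
pos [0.5452 0.1951 0.2174] d world [-0.0004  0.0005  0.0023] d tool now [-0.0023  0.0004 -0.0005] in target frame [-0.0023  0.0004 -0.0005] rotvec [-0.0002  0.0007 -0.0009] [-0.0092  0.0403 -0.0495]
12.32 z 0.21741780536677538 rel stage x,y mm 0.5144532183580915 -0.3998508736753494 F stage 0.008039082209093959 0.346757269140507 -3.961387459302772 T [ 0.0595  0.1275 -0.0127] 0.052708544324440665
```

Request:
arm_command(moves=[0.0004,0.0003,0,0,0.0005,-0.0005,1,0.0004,0.0003,0,0,0,0,1])

```text
clock: 12.48
eef_pos: [0.5451, 0.1959, 0.2166]
tool_rot: [0.104, 0.7, -0.104, 0.699]
ft_force: [-1.7, -1.5, 2.1]
grip_width: 0.0527
```

```bash
python3 st.py
```

```text
pos [0.5451 0.1959 0.2166] d world [-0.0003 -0.0003  0.0031] d tool now [-0.0031 -0.0004 -0.0002] in target frame [-0.0031 -0.0004 -0.0002] rotvec [ 0.0002 -0.0006 -0.0001] [ 0.0119 -0.0337 -0.0068]
12.48 z 0.21661290707563452 rel stage x,y mm 0.23810885341383664 0.3735581020980854 F stage -1.2418559904438151 -1.8960957780907088 2.1350135921489177 T [-0.3209  0.3972  0.0483] 0.052677171345794686
```

Home height is reached (0.2166, against 0.2167 expected). A small +y nudge will check that the cone holds it.

Request:
arm_command(moves=[0,0,0,0,0,0,1,0.0003,0.001,0,0,0,0,1])

```text
clock: 12.65
eef_pos: [0.5453, 0.1965, 0.2167]
tool_rot: [0.103, 0.7, -0.104, 0.699]
ft_force: [-3.4, -2.5, 1.1]
grip_width: 0.0528
```

```bash
python3 st.py
```

```text
pos [0.5453 0.1965 0.2167] d world [-0.0005 -0.0009  0.003 ] d tool now [-0.003  -0.001  -0.0002] in target frame [-0.003  -0.001  -0.0002] rotvec [ 0.0001 -0.0003  0.0013] [ 0.0056 -0.0162  0.0769]
12.65 z 0.2166817602171248 rel stage x,y mm 0.180245566851164 0.98237912456418 F stage -2.5851813768750724 -3.3608215557700367 1.127943267739803 T [-0.7079  0.4894 -0.0003] 0.05275194981259889
```

Request:
arm_command(moves=[0.0003,-0.0015,0,0,0,0,1,0,0,0,0,0,0,1])

```text
clock: 12.82
eef_pos: [0.545, 0.1956, 0.2168]
tool_rot: [0.104, 0.699, -0.103, 0.699]
ft_force: [-0.6, 1.7, -3.2]
grip_width: 0.053
```

```bash
python3 st.py
```

```text
pos [0.545  0.1956 0.2168] d world [-0.0002  0.      0.0029] d tool now [-0.0029 -0.     -0.0002] in target frame [-0.0029 -0.     -0.0002] rotvec [ 0.0003 -0.0002 -0.001 ] [ 0.0196 -0.0089 -0.0588]
12.82 z 0.21684826654537245 rel stage x,y mm 0.21967416096079012 0.017620682013522748 F stage -1.048617121549085 1.4359787766296732 -3.2054949234932786 T [ 0.0174  0.1067 -0.01  ] 0.05302017289294628
```

Request:
arm_command(moves=[0.0003,0.0004,0,0,0,-0.0008,1,0,0,0,0,0,0,1])

```text
clock: 12.98
eef_pos: [0.5451, 0.1959, 0.2167]
tool_rot: [0.104, 0.699, -0.104, 0.699]
ft_force: [-0.8, 0.4, -2.1]
grip_width: 0.0532
```

```bash
python3 st.py; python3 snap.py wp2:wrist sp2:scene dp2:side
python3 - <<'E'
import cv2,numpy as np
a=cv2.imread('pics/sp2.png')[130:230,190:290];b=cv2.imread('pics/dp2.png')[110:210,220:320]
cv2.imwrite('pics/pairp2.png',cv2.resize(np.hstack([a,b]),None,fx=4,fy=4,interpolation=cv2.INTER_CUBIC))
E
```

```text
pos [0.5451 0.1959 0.2167] d world [-0.0003 -0.0003  0.003 ] d tool now [-0.003  -0.0003 -0.0002] in target frame [-0.003  -0.0003 -0.0002] rotvec [ 0.0003 -0.0001 -0.0001] [ 0.0145 -0.0067 -0.0049]
12.98 z 0.21670784585367409 rel stage x,y mm 0.16666934009035717 0.3217077352789111 F stage -0.8395053499541245 0.16429326780685052 -2.0702134165588317 T [-0.0296  0.2182  0.0242] 0.053174933849492644
13.0833 [0.5451 0.1959 0.2167] [[-0.0001  0.2901  0.957 ]
 [ 0.0002  0.957  -0.2901]
 [-1.      0.0001 -0.0001]] [-0.001  -0.0009 -0.0001 -0.0016 -0.0004  0.0002] [-0.8132 -0.6686 -0.9106]
```

View pics/pairp2.png

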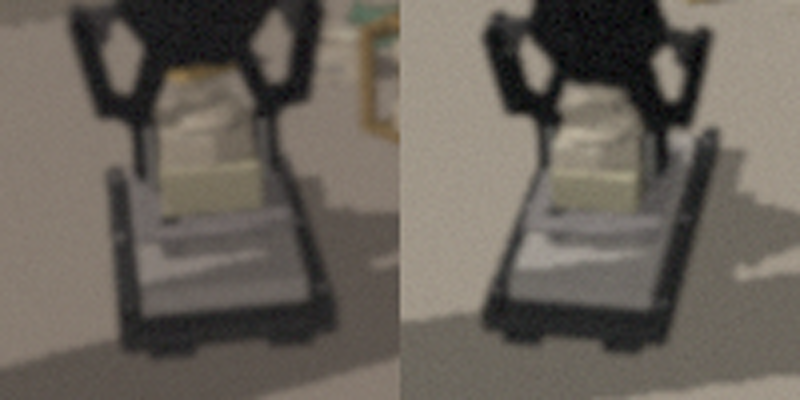

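View pics/wp2.png

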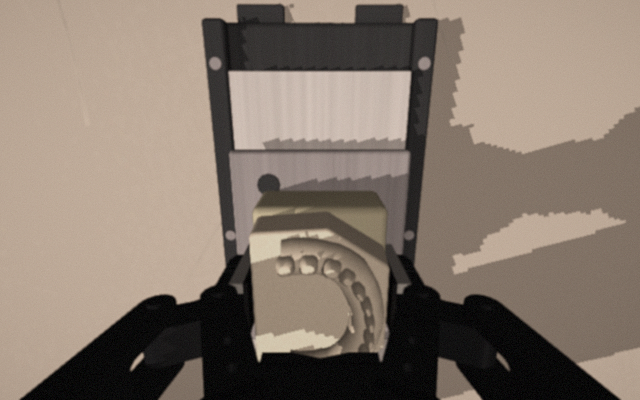

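The views show the carrier level and squarely over the stage, with the plate's far edge at row 151. Now I'll release it gradually.

Request:
arm_command(moves=[0,0,0,0,0,0,-0.3,0,0,0,0,0,0,-0.45,0,0,0,0,0,0,-0.6,0,0,0,0,0,0,-0.8,0,0,0,0,0,0,-1,0,0,0,0,0,0,-1,0,0,0,0,0,0,-1,0,0,0,0,0,0,-1])

```text
clock: 13.8
eef_pos: [0.5472, 0.1962, 0.2186]
tool_rot: [0.105, 0.697, -0.103, 0.702]
ft_force: [-0.6, -0.5, -0.1]
grip_width: 0.0852
```

```bash
python3 st.py; python3 snap.py wp3:wrist
```

```text
pos [0.5472 0.1962 0.2186] d world [-0.0024 -0.0006  0.0011] d tool now [-0.0011 -0.0013 -0.0021] in target frame [-0.0011 -0.0013 -0.0021] rotvec [-0.0002  0.0062 -0.0038] [-0.0106  0.3564 -0.2198]
13.8 z 0.2186443140910098 rel stage x,y mm 2.1296333033179584 1.3226413402767956 F stage -0.4423617538299589 -0.6209136078580432 -0.12493498366890614 T [ 0.0274  0.0058 -0.0172] 0.08517742594045223
13.8 [0.5472 0.1962 0.2186] [[ 0.0071  0.2905  0.9568]
 [ 0.0019  0.9569 -0.2906]
 [-1.      0.0038  0.0062]] [-0.0016 -0.0014  0.0006 -0.0005  0.0005 -0.0005] [-0.6034 -0.4659 -0.1249]
```

View pics/wp3.png

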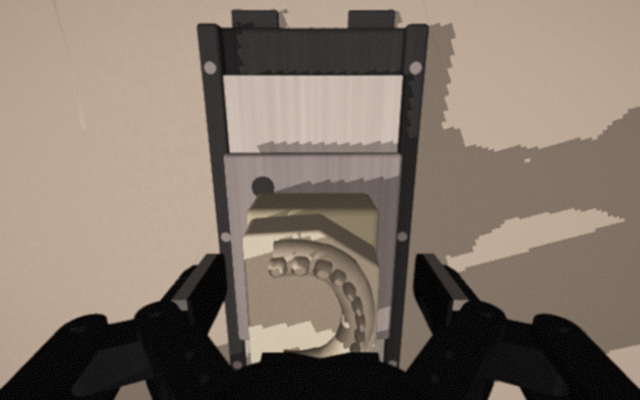

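Released: the fingers are clear on both sides of the block (columns 247–378) and the carrier stays put. I'll retreat straight up.

Request:
arm_command(moves=[-0.003,-0.001,-0.002,0,0.006,-0.0035,-1,-0.006,0,0,0,0,0,-1,-0.008,0,0,0,0,0,-1,-0.008,0,0,0,0,0,-1,0,0,0,0,0,0,-1])

```text
clock: 14.27
eef_pos: [0.5446, 0.1958, 0.246]
tool_rot: [0.104, 0.7, -0.104, 0.699]
ft_force: [0.3, -0.1, 0.5]
grip_width: 0.0853
```

```bash
python3 st.py
```

```text
pos [0.5446 0.1958 0.246 ] d world [ 0.0002 -0.0002 -0.0263] d tool now [ 0.0263 -0.0001  0.0003] in target frame [ 0.0263 -0.0001  0.0002] rotvec [-0.0001 -0.0011  0.0005] [-0.0081 -0.0636  0.0304]
14.27 z 0.24600317701575883 rel stage x,y mm -0.22755021547089493 0.1231026039131355 F stage 0.3333055058717828 0.03251331071344425 0.49618739408578694 T [ 0.0166 -0.0423  0.0134] 0.08530161888249096
```

Next I'll rise further and back off in −y, so the wrist camera can see the seated carrier.

Request:
arm_command(moves=[-0.015,0,0,0,0,0,-1,-0.018,0,0,0,0,0,-1,-0.018,0,0,0,0,0,-1,-0.018,0,0,0,0,0,-1,-0.018,0,0,0,0,0,-1,-0.012,0,0,0,0,0,-1,0,-0.02,0,0,0,0,-1,0,-0.02,0,0,0,0,-1,0,-0.02,0,0,0,0,-1,0,0,0,0,0,0,-1,0,0,0,0,0,0,-1])

```text
clock: 15.18
eef_pos: [0.5271, 0.1375, 0.3562]
tool_rot: [0.105, 0.696, -0.101, 0.703]
ft_force: [-0.2, -0.5, 0.4]
grip_width: 0.0855
```

```bash
python3 st.py; python3 snap.py wf:wrist sf:scene df:side
python3 - <<'E'
import cv2,numpy as np
a=cv2.imread('pics/sf.png')[130:230,190:290];b=cv2.imread('pics/df.png')[110:210,220:320]
cv2.imwrite('pics/pairf.png',cv2.resize(np.hstack([a,b]),None,fx=4,fy=4,interpolation=cv2.INTER_CUBIC))
E
```

```text
pos [0.5271 0.1375 0.3562] d world [ 0.0177  0.0581 -0.1365] d tool now [ 0.1369  0.06   -0.0009] in target frame [0.1365 0.0607 0.0001] rotvec [ 0.0022  0.0081 -0.0057] [ 0.1283  0.4624 -0.3238]
15.18 z 0.35622376223797975 rel stage x,y mm -0.11063908859275716 -60.731821566328264 F stage -0.051049390799475555 -0.5438664269491416 0.4129603615880398 T [-0.031   0.0438 -0.0088] 0.08551001143570586
15.2833 [0.5273 0.1381 0.3559] [[ 0.009   0.2873  0.9578]
 [ 0.0028  0.9578 -0.2873]
 [-1.      0.0053  0.0078]] [ 0.0138  0.0127  0.0024 -0.0037  0.0034  0.0009] [-0.0691  0.6897  0.0511]
```

View pics/pairf.png

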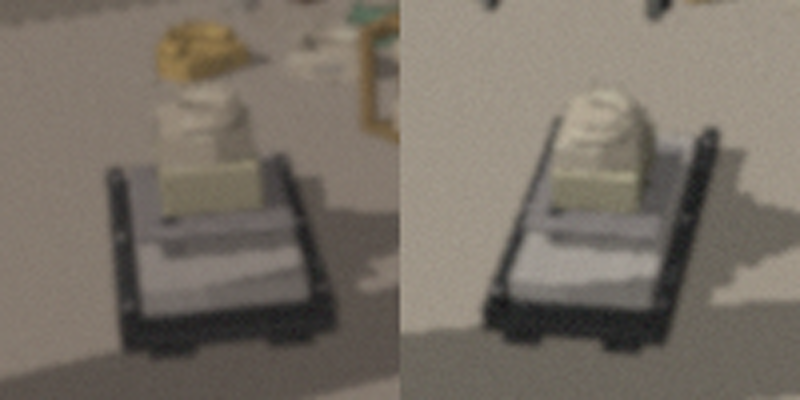

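View pics/wf.png

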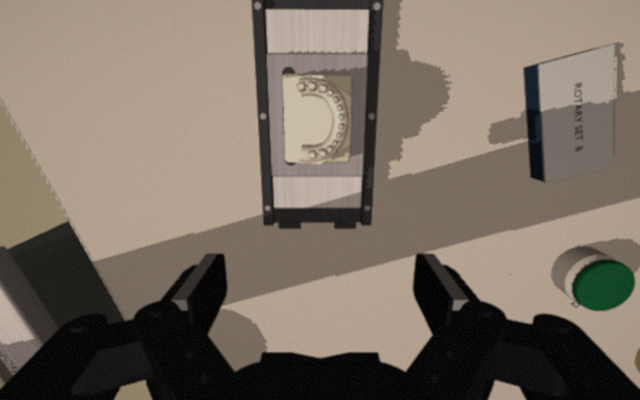

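The carrier sits squarely on the stage: plate columns 267–367, rows 53–178. A numeric check follows.

```bash
python3 - <<'E'
import cv2
im=cv2.imread('pics/wf.png')
cv2.imwrite('pics/wfc.png',cv2.resize(im[0:225,245:390],None,fx=2.66*1.5,fy=2.66,interpolation=cv2.INTER_CUBIC))
E
```

```text
(no output)
```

View pics/wfc.png

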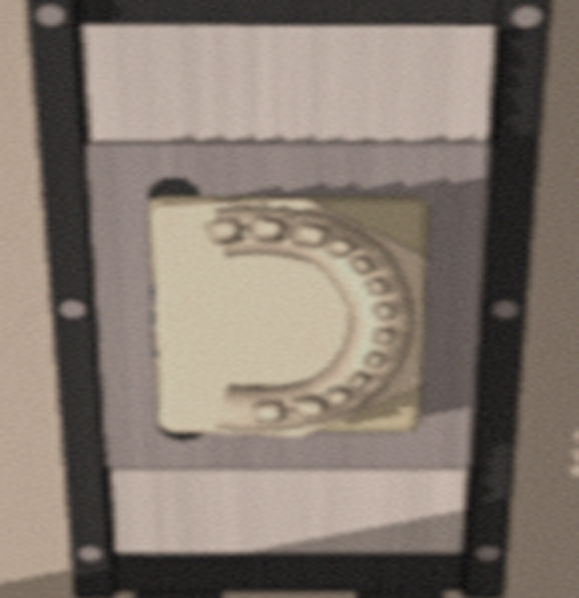

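```bash
python3 - <<'E'
from snap import *
from scipy.optimize import least_squares
C=load('wf')
def c(x,y):return [(x+.5)/3.99-.5+245,(y+.5)/2.66-.5]
def fit(st,uv,z0,free):
    def f(p):
        s,k=np.sin(p[2]),np.cos(p[2]);z=st[:,2]+(p[3] if free else z0)
        return (proj(C,np.c_[p[0]+k*st[:,0]-s*st[:,1],p[1]+s*st[:,0]+k*st[:,1],z])-uv).ravel()
    r=least_squares(f,[.545,.196,-.29]+([z0] if free else []));return r.x,np.abs(r.fun).max()
h=lambda X,Y,z=0:np.array([[-X,Y,z],[X,Y,z],[X,-Y,z],[-X,-Y,z]])*1e-3
S=fit(h(43,87),np.array([c(82,24),c(497,24),c(466,553),c(113,553)]),.024,False)
P=np.vstack([h(42,52,20),h(27,34,48)[1:3]]);U=np.array([c(87,142),c(493,142),c(473,469),c(108,469),c(428,200),c(417,430)])
for fr in (False,True):
    Q=fit(P,U,.021,fr);print(Q)
print(S)
E
```

```text
(array([ 0.5445,  0.1954, -0.2939]), np.float64(1.499881122156836))
(array([ 0.5447,  0.1954, -0.2941,  0.0171]), np.float64(0.9930208135203031))
(array([ 0.5449,  0.1958, -0.2942]), np.float64(1.1896391333813199))
```

```bash
python3 - <<'E'
from workcell import bot
print(bot.job_done(),bot.get_obs()['clock'])
E
```

```text
the job is handed in; nothing more can be done
the job is handed in; nothing more can be done
```

The carrier is home on the base and released, and the job is handed in at about 15 s. I gripped its block across the 54 mm and set it on the stage about 7 mm short of the seats with roughly 3 N. I then slid it along +y until it dropped 3 mm. Nudging it both ways along y met light resistance each way, so the cone holds it. After that I opened the gripper and backed the arm off.

**Last checks that agreed:**
- **Height:** the tool stood at 0.2167 m when home, as expected from the grasp height.
- **Level:** the gripper was level to about 0.02° just before release.
- **Fit:** the last wrist picture put the carrier within about 0.5 mm and 0.02° of the stage's middle and direction.
- **Forces:** readings between moves stayed below about 7 N.
- **Bystanders:** I moved nothing near the jar, case or scoop. The jar and case stood in place in the last wrist picture; the scoop was not in view.

**Check that disagreed:** with height left free, the single-view fit put the carrier at 17 mm, against 21 mm expected when home. The same kind of fit read 6 mm low with the carrier on the worktop, so I put this down to the limits of one view and trusted the felt drop.

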